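Tip walnut blanks into a gang clamp, press them home and lock it

TASK

Load the gang clamp with all the walnut blanks that stand on the bench, one to a bay: stand each one on end against the low stop rail and push it high up so that it tips over the rail and lies flat, lengthwise, in its bay between the dividers, with no more than about 3 cm sticking out in front of the rail, then press it down until its plywood plate is fully home. When every blank is seated, turn the locking knob clockwise until it clicks past its detent, and leave everything released.

Things in the scene. Friction and masses are not known exactly. Their poses are not given: they have to be found in the camera images.
- blank_a_mid (a point): a plain dark walnut blank, 68 mm wide (own x) x 20 mm thick (own y) x 105 mm long (own z), 0.12 kg, standing on its small 68 x 20 end at the start; this point is its centre. Two or three such blanks are present. Hand tools hang on the board at the back of the bench (from x = 0.62, 0.1 m up and higher): keep the wrist clear of them; a wooden box with a lid, up to 0.12 m high, stands fixed in the middle of the bench
- blank_b_mid (a point): a plain dark walnut blank, 68 mm wide (own x) x 20 mm thick (own y) x 105 mm long (own z), 0.12 kg, standing on its small 68 x 20 end at the start; this point is its centre. Two or three such blanks are present. Hand tools hang on the board at the back of the bench (from x = 0.62, 0.1 m up and higher): keep the wrist clear of them; a wooden box with a lid, up to 0.12 m high, stands fixed in the middle of the bench
- blank_c_mid (a point): a plain dark walnut blank, 68 mm wide (own x) x 20 mm thick (own y) x 105 mm long (own z), 0.12 kg, standing on its small 68 x 20 end at the start; this point is its centre. Two or three such blanks are present. Hand tools hang on the board at the back of the bench (from x = 0.62, 0.1 m up and higher): keep the wrist clear of them; a wooden box with a lid, up to 0.12 m high, stands fixed in the middle of the bench
- bay1 (a point): bay 1 of 3: point on its centre line, 50 mm behind the stop rail's outer face and 10 mm over the bench (top of the plywood plate when home). Own x points from the rail to the clamp's rear (the way blanks fall), y along the rail, z up; bays 82 mm apart, bay 1 at the largest own y. Aluminium dividers: 78 mm clear between them, 4 mm thick, tops 26 mm over the bench, 6 to 120 mm behind the rail's face
- stop1 (a point): middle of the front foot line of bay 1: on the bench at the outer face of the stop rail, on the bay's centre line; same axes as bay1. The steel stop rail is 10 mm high, 6 mm thick. The clamp's rear housing, 36 mm high, lies 120 to 182 mm behind the rail's face
- plate1 (a joint): plywood plate of bay 1, 108 mm long, 74 mm wide, directly behind the rail, its top 16 mm over the bench when raised: 0 raised, 0.006 m pressed fully home on its stop; a stiff friction fit (about 8 N) that stays where it is pushed; the weight of a blank does not sink it
- bay2 (a point): bay 2 of 3: point on its centre line, 50 mm behind the stop rail's outer face and 10 mm over the bench (top of the plywood plate when home). Own x points from the rail to the clamp's rear (the way blanks fall), y along the rail, z up; bays 82 mm apart, bay 1 at the largest own y. Aluminium dividers: 78 mm clear between them, 4 mm thick, tops 26 mm over the bench, 6 to 120 mm behind the rail's face
- stop2 (a point): middle of the front foot line of bay 2: on the bench at the outer face of the stop rail, on the bay's centre line; same axes as bay2. The steel stop rail is 10 mm high, 6 mm thick. The clamp's rear housing, 36 mm high, lies 120 to 182 mm behind the rail's face
- plate2 (a joint): plywood plate of bay 2, 108 mm long, 74 mm wide, directly behind the rail, its top 16 mm over the bench when raised: 0 raised, 0.006 m pressed fully home on its stop; a stiff friction fit (about 8 N) that stays where it is pushed; the weight of a blank does not sink it
- bay3 (a point): bay 3 of 3: point on its centre line, 50 mm behind the stop rail's outer face and 10 mm over the bench (top of the plywood plate when home). Own x points from the rail to the clamp's rear (the way blanks fall), y along the rail, z up; bays 82 mm apart, bay 1 at the largest own y. Aluminium dividers: 78 mm clear between them, 4 mm thick, tops 26 mm over the bench, 6 to 120 mm behind the rail's face
- stop3 (a point): middle of the front foot line of bay 3: on the bench at the outer face of the stop rail, on the bay's centre line; same axes as bay3. The steel stop rail is 10 mm high, 6 mm thick. The clamp's rear housing, 36 mm high, lies 120 to 182 mm behind the rail's face
- plate3 (a joint): plywood plate of bay 3, 108 mm long, 74 mm wide, directly behind the rail, its top 16 mm over the bench when raised: 0 raised, 0.006 m pressed fully home on its stop; a stiff friction fit (about 8 N) that stays where it is pushed; the weight of a blank does not sink it
- knob (a joint): locking knob on top of the clamp's rear housing: 0 unlocked, 1.2 rad locked; turns clockwise seen from above against a sprung detent (up to about 0.2 N m) which tips over at 0.6 rad: let go before that it springs back to 0, beyond it snaps on to 1.2 and stays
- knob_grip (a point): point on the (vertical) knob axis, on the centre line of bay 2 and 151 mm behind the stop rail's outer face, at the height to grip; the grip is a bar along the knob's own x, 38 mm long, 14 mm thick (own y), 32 mm high, its top 7 mm above this point and 80 mm over the bench; the pose turns with the knob
- blank_a: the same walnut blank as blank_a_mid, its origin at the centre of the end it stands on at the start
- blank_b: the same walnut blank as blank_b_mid, its origin at the centre of the end it stands on at the start
- blank_c: the same walnut blank as blank_c_mid, its origin at the centre of the end it stands on at the start
Things that resemble listed ones, but are neither listed nor needed, are in the scene too. Leave any yellow look-alike of the blank_c alone.

How it is judged (in metres and radians):
On the way, in this order (a step that is already met when the one before it is completed fails the run):
1. every blank present lies flat in a bay of its own with that bay's plate pressed home (((x of blank_a_mid in the frame of bay1 between -0.04 and 0.03 m and y of blank_a_mid in the frame of bay1 between -0.012 and 0.012 m and z of blank_a_mid in the frame of bay1 between 0.004 and 0.014 m and angle between the y axis of blank_a_mid and the z axis of bay1, either way round below 0.06 rad and angle between the z axis of blank_a_mid and the x axis of bay1, either way round below 0.15 rad and value of joint plate1 above 0.0048 m) or (x of blank_a_mid in the frame of bay2 between -0.04 and 0.03 m and y of blank_a_mid in the frame of bay2 between -0.012 and 0.012 m and z of blank_a_mid in the frame of bay2 between 0.004 and 0.014 m and angle between the y axis of blank_a_mid and the z axis of bay2, either way round below 0.06 rad and angle between the z axis of blank_a_mid and the x axis of bay2, either way round below 0.15 rad and value of joint plate2 above 0.0048 m) or (x of blank_a_mid in the frame of bay3 between -0.04 and 0.03 m and y of blank_a_mid in the frame of bay3 between -0.012 and 0.012 m and z of blank_a_mid in the frame of bay3 between 0.004 and 0.014 m and angle between the y axis of blank_a_mid and the z axis of bay3, either way round below 0.06 rad and angle between the z axis of blank_a_mid and the x axis of bay3, either way round below 0.15 rad and value of joint plate3 above 0.0048 m)) and ((x of blank_b_mid in the frame of bay1 between -0.04 and 0.03 m and y of blank_b_mid in the frame of bay1 between -0.012 and 0.012 m and z of blank_b_mid in the frame of bay1 between 0.004 and 0.014 m and angle between the y axis of blank_b_mid and the z axis of bay1, either way round below 0.06 rad and angle between the z axis of blank_b_mid and the x axis of bay1, either way round below 0.15 rad and value of joint plate1 above 0.0048 m) or (x of blank_b_mid in the frame of bay2 between -0.04 and 0.03 m and y of blank_b_mid in the frame of bay2 between -0.012 and 0.012 m and z of blank_b_mid in the frame of bay2 between 0.004 and 0.014 m and angle between the y axis of blank_b_mid and the z axis of bay2, either way round below 0.06 rad and angle between the z axis of blank_b_mid and the x axis of bay2, either way round below 0.15 rad and value of joint plate2 above 0.0048 m) or (x of blank_b_mid in the frame of bay3 between -0.04 and 0.03 m and y of blank_b_mid in the frame of bay3 between -0.012 and 0.012 m and z of blank_b_mid in the frame of bay3 between 0.004 and 0.014 m and angle between the y axis of blank_b_mid and the z axis of bay3, either way round below 0.06 rad and angle between the z axis of blank_b_mid and the x axis of bay3, either way round below 0.15 rad and value of joint plate3 above 0.0048 m)) and ((x of blank_c_mid in the frame of bay1 between -0.04 and 0.03 m and y of blank_c_mid in the frame of bay1 between -0.012 and 0.012 m and z of blank_c_mid in the frame of bay1 between 0.004 and 0.014 m and angle between the y axis of blank_c_mid and the z axis of bay1, either way round below 0.06 rad and angle between the z axis of blank_c_mid and the x axis of bay1, either way round below 0.15 rad and value of joint plate1 above 0.0048 m) or (x of blank_c_mid in the frame of bay2 between -0.04 and 0.03 m and y of blank_c_mid in the frame of bay2 between -0.012 and 0.012 m and z of blank_c_mid in the frame of bay2 between 0.004 and 0.014 m and angle between the y axis of blank_c_mid and the z axis of bay2, either way round below 0.06 rad and angle between the z axis of blank_c_mid and the x axis of bay2, either way round below 0.15 rad and value of joint plate2 above 0.0048 m) or (x of blank_c_mid in the frame of bay3 between -0.04 and 0.03 m and y of blank_c_mid in the frame of bay3 between -0.012 and 0.012 m and z of blank_c_mid in the frame of bay3 between 0.004 and 0.014 m and angle between the y axis of blank_c_mid and the z axis of bay3, either way round below 0.06 rad and angle between the z axis of blank_c_mid and the x axis of bay3, either way round below 0.15 rad and value of joint plate3 above 0.0048 m)) and value of joint knob below 0.3 rad), for 0.2 s.
2. the knob is turned past its detent and rests at the locked end (value of joint knob above 1.05 rad), for 0.2 s.
At the end, for the whole second after the job is handed in: each blank present rests in its own bay: flat (0.06 rad), lengthwise (0.15 rad), centre within 12 mm of the bay's centre line and between 40 mm before and 30 mm behind the bay point, plate down 4.8 mm or more; knob beyond 1.05 rad (((x of blank_a_mid in the frame of bay1 between -0.04 and 0.03 m and y of blank_a_mid in the frame of bay1 between -0.012 and 0.012 m and z of blank_a_mid in the frame of bay1 between 0.004 and 0.014 m and angle between the y axis of blank_a_mid and the z axis of bay1, either way round below 0.06 rad and angle between the z axis of blank_a_mid and the x axis of bay1, either way round below 0.15 rad and value of joint plate1 above 0.0048 m) or (x of blank_a_mid in the frame of bay2 between -0.04 and 0.03 m and y of blank_a_mid in the frame of bay2 between -0.012 and 0.012 m and z of blank_a_mid in the frame of bay2 between 0.004 and 0.014 m and angle between the y axis of blank_a_mid and the z axis of bay2, either way round below 0.06 rad and angle between the z axis of blank_a_mid and the x axis of bay2, either way round below 0.15 rad and value of joint plate2 above 0.0048 m) or (x of blank_a_mid in the frame of bay3 between -0.04 and 0.03 m and y of blank_a_mid in the frame of bay3 between -0.012 and 0.012 m and z of blank_a_mid in the frame of bay3 between 0.004 and 0.014 m and angle between the y axis of blank_a_mid and the z axis of bay3, either way round below 0.06 rad and angle between the z axis of blank_a_mid and the x axis of bay3, either way round below 0.15 rad and value of joint plate3 above 0.0048 m)) and ((x of blank_b_mid in the frame of bay1 between -0.04 and 0.03 m and y of blank_b_mid in the frame of bay1 between -0.012 and 0.012 m and z of blank_b_mid in the frame of bay1 between 0.004 and 0.014 m and angle between the y axis of blank_b_mid and the z axis of bay1, either way round below 0.06 rad and angle between the z axis of blank_b_mid and the x axis of bay1, either way round below 0.15 rad and value of joint plate1 above 0.0048 m) or (x of blank_b_mid in the frame of bay2 between -0.04 and 0.03 m and y of blank_b_mid in the frame of bay2 between -0.012 and 0.012 m and z of blank_b_mid in the frame of bay2 between 0.004 and 0.014 m and angle between the y axis of blank_b_mid and the z axis of bay2, either way round below 0.06 rad and angle between the z axis of blank_b_mid and the x axis of bay2, either way round below 0.15 rad and value of joint plate2 above 0.0048 m) or (x of blank_b_mid in the frame of bay3 between -0.04 and 0.03 m and y of blank_b_mid in the frame of bay3 between -0.012 and 0.012 m and z of blank_b_mid in the frame of bay3 between 0.004 and 0.014 m and angle between the y axis of blank_b_mid and the z axis of bay3, either way round below 0.06 rad and angle between the z axis of blank_b_mid and the x axis of bay3, either way round below 0.15 rad and value of joint plate3 above 0.0048 m)) and ((x of blank_c_mid in the frame of bay1 between -0.04 and 0.03 m and y of blank_c_mid in the frame of bay1 between -0.012 and 0.012 m and z of blank_c_mid in the frame of bay1 between 0.004 and 0.014 m and angle between the y axis of blank_c_mid and the z axis of bay1, either way round below 0.06 rad and angle between the z axis of blank_c_mid and the x axis of bay1, either way round below 0.15 rad and value of joint plate1 above 0.0048 m) or (x of blank_c_mid in the frame of bay2 between -0.04 and 0.03 m and y of blank_c_mid in the frame of bay2 between -0.012 and 0.012 m and z of blank_c_mid in the frame of bay2 between 0.004 and 0.014 m and angle between the y axis of blank_c_mid and the z axis of bay2, either way round below 0.06 rad and angle between the z axis of blank_c_mid and the x axis of bay2, either way round below 0.15 rad and value of joint plate2 above 0.0048 m) or (x of blank_c_mid in the frame of bay3 between -0.04 and 0.03 m and y of blank_c_mid in the frame of bay3 between -0.012 and 0.012 m and z of blank_c_mid in the frame of bay3 between 0.004 and 0.014 m and angle between the y axis of blank_c_mid and the z axis of bay3, either way round below 0.06 rad and angle between the z axis of blank_c_mid and the x axis of bay3, either way round below 0.15 rad and value of joint plate3 above 0.0048 m)) and value of joint knob above 1.05 rad and linear speed of each of blank_a, blank_b, blank_c below 0.03 m/s); the robot touches nothing.
Of blank_a, blank_b, blank_c only 2 to 3 are there at a start; the rules pass over those that are not, and their reading is None.
At some moment in a run one of blank_a, blank_b may be knocked a few centimetres aside while the robot is not near it.
Once in a run the grip may slacken for a moment while it holds something.
It also fails if it takes over 210 s, if anything falls off the work surface, if the arm or the gripper's body presses on something with over 40 N, if the wrist force passes 120 N, or if a joint passes its speed limit or range.

ROBOT

A 6-joint arm with a two-finger parallel gripper is mounted at the origin on the work surface; the furniture and walls round the work are solid. World frame = base frame: x ahead of the robot, y to its left, z up, the work surface at z = 0. Lengths are in mm, angles in rad, forces in N, time in s.
With the tool pointing down it reaches from about 300 to 875 mm from the base axis. Payload 4.2 kg.
Tool frame: the origin (TCP) lies at the very end of the fingers, on their centre line; the grasp point (between the pads) lies 19 mm behind it; z points along the fingers, y is the line along which they close (so a half turn about z gives the same grasp; the last joint's range is limited). The gripper opens to 85 mm and grips with 20 to 120 N. Pads are 22 mm wide; open, the fingers measure 114 mm over their backs; the gripper's body (76 mm by 85 mm) begins 54 mm behind the grasp point. The pads swing forward as they close: fully open they stand 13 mm farther back than shut.
Start: joints at [-1.284, 0.32, 1.565, -0, 1.257, -0.02], TCP at [173.658, -548.164, 231.338] pointing down, gripper open.
Joint ranges: [-3.11, 3.11], [-0.84, 2.01], [0.21, 2.61], [-1.34, 4.49], [0.05, 2.63], [-2.56, 2.56]. Speed limits (rad/s): [2.57, 2.57, 3.14, 3.14, 3.14, 3.14].

INTERFACE

Orientations are given as a rotation vector (axis times angle).
In Python, from plant import robot gives the robot as it stands.
- The arm moves only by the shell command python3 -m pendant 'ROWS' [FORCE]. ROWS is JSON, a list that holds one entry, the list of rows, each a list of 5 numbers: the shift along the tool's x, y, z in cm, then the turn about the tool's z in rad, then the finger opening in cm, from 0 to 8.54. A call has 1 to 12 rows; each row is the pose to reach, as a shift and turn from the pose commanded when the call began, along the tool's axes at that moment; what a row does not reach only later rows make up. A row lasts 1/8 s, in which the tool goes at most 62.5 mm and 10.7 degrees, less where a joint would pass 70% of its speed; a pose out of reach is approached as far as the arm can. A call with a gripper value outside its range is refused whole. The fingers move at their own pace and stop on an object; FORCE is the grip in N (left out, the last holds). Time passes only in rows, so rows that repeat a pose let the fingers close. It gives the time, the measured TCP pose, the force, the opening and the grip force at its end, in the units of the state.
- robot.sense(): the state, without advancing time (a new reading comes with each control period).
- robot.grab_frame(name): name is "side" or "top"; returns a dict with "img" (384x512x3 uint8, blue, green, red), "range_z" (384x512 float32, mm along the optical axis (not along the pixel's ray), 0 where there is no reading), "K" (3x3 intrinsics, pixels), "R" (3x3) and "t" (3): a world point X has camera coordinates R X + t. Camera axes: x right, y down, z forward; pixel columns grow to the right and rows downward; lengths in mm; the calibration is good to about 2 mm. A picture is of the moment at which its call begins.
- robot.hand_in(): hands the job in; it is judged then, once.
Trained networks look in a picture, given as the dict that the camera call returned (one of the last four; its "shot" number tells which), for a name from the list of things; names that differ only in an ending like _2 or _b are one class to them, and where a whole thing is asked for, a point or a joint stands for the part that bears it (a point fixed in the world has none). Each returns a list of dicts, best first, with "conf" (0 to 1); they miss things now and then, are a little off and sometimes report something else, mostly with a low value. They report only what shows in the picture. A call takes as long as a camera call. They do not tell look-alikes from the thing itself.
- robot.look_for(picture, thing): "rect" ([centre column, centre row, width, height] in pixels, round what is visible of it).
The state is a dict: "time": time; "joint_pos": joint angles; "joint_vel": joint speeds; "joint_efforts": joint torques, N m; "ee_pos": TCP position; "eef_rot": TCP orientation; "ft_force": force on the tool from outside, world axes, zero at the start; "wrist_torque": the same for the moment, N m; "width": finger opening in mm; "gripper_force": force on a finger pad.
Only numpy, scipy, OpenCV 4.12 (cv2) and the standard library are available. Lean on these libraries where they do the work, as an engineer would, in place of code of your own. Each camera call takes 0.05 s, during which the arm holds its last target. There are 200 camera calls.

## Working session

There is one attempt and no reset: what is moved stays moved. The work goes in short steps, Python scripts to look and compute and a shell command to move; the robot and the scene stay as the last step left them, time stands still between calls to the robot, and variables do not carry over. Pictures are saved under pics/ and viewed, at most 14 in all, crops included, and the job is handed in when it is done.

```bash
mkdir -p pics; ls
cat > h.py <<'E'
import numpy as np, cv2
from plant import robot
from scipy.spatial.transform import Rotation as Rot
def grab(n):
    return robot.grab_frame(n)
def world(f,u=None,v=None):
    Z=f["range_z"]; h,w=Z.shape
    uu,vv=np.meshgrid(np.arange(w),np.arange(h))
    K=f["K"]; c=np.stack([(uu-K[0,2])/K[0,0]*Z,(vv-K[1,2])/K[1,1]*Z,Z],-1)
    W=(c-np.array(f["t"]).ravel())@np.array(f["R"])
    W[Z<=0]=np.nan
    return W
def proj(f,X):
    c=np.array(f["R"])@np.array(X,float)+np.array(f["t"]).ravel()
    p=f["K"]@c; return p[:2]/p[2]
E
python3 - <<'E'
from h import *
s=robot.sense(); print({k:np.round(v,3) for k,v in s.items()})
for n in("top","side"):
    f=grab(n); cv2.imwrite(f"pics/{n}0.png",f["img"]); W=world(f); np.save(f"{n}0.npy",W)
    for th in("blank_a","knob","plate1"):
        for d in robot.look_for(f,th):
            u,v=int(d["rect"][0]),int(d["rect"][1]); print(n,th,round(d["conf"],2),np.round(d["rect"],0),np.round(W[v,u],0))
    print(n,"cam",-np.array(f["R"]).T@np.array(f["t"]).ravel())
E
```

```text
pics
{'time': np.float64(0.0), 'joint_pos': array([-1.284,  0.32 ,  1.566, -0.   ,  1.257, -0.02 ]), 'joint_vel': array([-0.001,  0.001, -0.002, -0.   , -0.001, -0.002]), 'joint_efforts': array([-1.0000e-03, -4.1552e+01, -2.3416e+01, -0.0000e+00,  8.0000e-03,
        0.0000e+00]), 'ee_pos': array([ 173.522, -547.698,  230.501]), 'eef_rot': array([-3.103, -0.48 ,  0.   ]), 'ft_force': array([-0.015, -0.425,  0.073]), 'wrist_torque': array([-0.018, -0.055, -0.022]), 'gripper_force': np.float64(0.0), 'width': np.float64(85.059)}
top blank_a 0.77 [358. 160.  30.  19.] [507. -87. 108.]
top blank_a 0.71 [361. 196.  24.  20.] [411. -94. 106.]
top blank_a 0.66 [297. 148.  13.  33.] [542.  66. 103.]
top knob 0.45 [175. 189.  16.  16.] [441. 389.  80.]
top plate1 0.81 [210. 162.  42.  27.] [526. 306.  17.]
top plate1 0.71 [211. 221.  36.  25.] [359. 304.  21.]
top plate1 0.57 [212. 190.  39.  28.] [445. 299.  16.]
top cam [ 274.04948007  137.99982276 1381.91056585]
side blank_a 0.98 [224. 193.  26.  42.] [546.  74.  52.]
side blank_a 0.66 [278. 171.  22.  40.] [410. -91.  59.]
side blank_a 0.57 [245. 168.   9.  40.] [492.  60. 114.]
side knob 0.5 [257. 262. 128.  57.] [437. 415.  50.]
side plate1 0.91 [260. 247.  38.  18.] [434. 408.  81.]
side plate1 0.77 [222. 245.  36.  20.] [521. 290.  18.]
side plate1 0.58 [297. 249.  40.  18.] [360. 298.  19.]
side cam [ 393.40059631 1172.13089149  498.95688571]
```

View pics/top0.png

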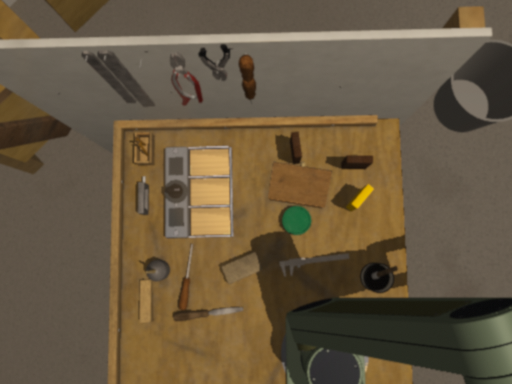

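View pics/side0.png

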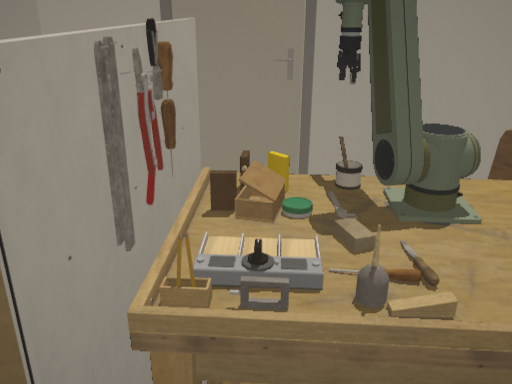

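```bash
cat >> h.py <<'E'
def clusters(W,img,lo,hi,box,minn=15):
    x0,x1,y0,y1=box
    m=((W[...,2]>lo)&(W[...,2]<hi)&(W[...,0]>x0)&(W[...,0]<x1)&(W[...,1]>y0)&(W[...,1]<y1)).astype(np.uint8)
    n,l=cv2.connectedComponents(m)
    for i in range(1,n):
        k=l==i
        if k.sum()<minn: continue
        P=W[k]; r=cv2.minAreaRect(P[:,:2].astype(np.float32)); bx=cv2.boxPoints(r)
        e=bx[1]-bx[0]; e2=bx[2]-bx[1]; e=e if np.hypot(*e)>np.hypot(*e2) else e2
        print("n",k.sum(),"c",np.round(r[0],1),"size",np.round(sorted(r[1]),0),"yaw long deg",round(np.degrees(np.arctan2(e[1],e[0]))%180,1),"z",np.round(np.median(P[:,2]),1),"bgr",np.median(img[k],0), "pix",np.round(np.argwhere(k).mean(0)[::-1]))
E
python3 - <<'E'
from h import *
W=np.load("top0.npy");img=cv2.imread("pics/top0.png")
print("tall");clusters(W,img,95,130,(200,620,-450,450))
print("mid");clusters(W,img,60,92,(200,620,-450,450))
print("housing");clusters(W,img,30,42,(200,620,200,520))
print("div");clusters(W,img,22,30,(200,620,200,520),8)
print("plate");clusters(W,img,12,19.5,(200,620,200,520),30)
E
```

```text
tall
n 209 c [550.8  69.1] size [20. 69.] yaw long deg 6.1 z 105.1 bgr [25. 43. 68.] pix [296. 144.]
n 216 c [508.6 -92.5] size [19. 69.] yaw long deg 88.2 z 105.0 bgr [25. 44. 69.] pix [359. 158.]
n 830 c [477.8  58.1] size [ 53. 154.] yaw long deg 74.9 z 104.1 bgr [ 46.5  88.  126. ] pix [301. 172.]
n 216 c [412.9 -96.7] size [20. 69.] yaw long deg 138.6 z 105.3 bgr [  0. 175. 221.] pix [362. 196.]
n 42 c [ 222.8 -150.5] size [11. 18.] yaw long deg 120.2 z 112.8 bgr [22.  32.5 41. ] pix [387. 270.]
mid
n 22 c [518.2  67.9] size [ 7. 20.] yaw long deg 69.8 z 78.2 bgr [13. 21. 33.] pix [296. 158.]
n 70 c [500.3 -88.9] size [18. 67.] yaw long deg 71.5 z 76.4 bgr [14. 23. 35.] pix [355. 163.]
n 1263 c [432.  66.] size [ 62. 154.] yaw long deg 79.8 z 78.0 bgr [ 46.  87. 125.] pix [297. 191.]
n 87 c [441.1 395.1] size [13. 37.] yaw long deg 90.8 z 79.8 bgr [36. 48. 60.] pix [173. 189.]
n 25 c [398.3 -75.1] size [14. 31.] yaw long deg 175.1 z 79.7 bgr [ 3. 67. 89.] pix [352. 204.]
n 126 c [230.2 435. ] size [29. 42.] yaw long deg 179.8 z 66.4 bgr [75.  86.  95.5] pix [157. 270.]
n 53 c [ 
[... 1299 characters left out ...]
[402.8 257.9] size [ 3. 14.] yaw long deg 88.8 z 25.9 bgr [115. 146. 168.] pix [226. 205.]
n 36 c [321.  328.8] size [ 6. 57.] yaw long deg 89.0 z 26.6 bgr [113.  132.5 150. ] pix [201. 235.]
n 8 c [321.1 258.1] size [ 3. 13.] yaw long deg 89.6 z 26.3 bgr [133.  148.5 164.5] pix [227. 235.]
plate
n 864 c [526.7 304.9] size [ 78. 118.] yaw long deg 91.3 z 16.1 bgr [ 99.  161.5 203. ] pix [209. 161.]
n 826 c [444.1 306. ] size [ 77. 108.] yaw long deg 90.5 z 16.1 bgr [ 98. 161. 202.] pix [209. 191.]
n 69 c [428.7 483.3] size [10. 72.] yaw long deg 0.7 z 15.6 bgr [ 82.  92. 103.] pix [146. 198.]
n 865 c [363.8 302.4] size [ 79. 114.] yaw long deg 91.5 z 16.3 bgr [ 97. 159. 200.] pix [210. 220.]
```

The top view shows two walnut blanks: A at (296,148) and B at (357,161). The yellow look-alike is at (362,197). The clamp spans columns 165–232, with its rail on the right at about column 232 and the knob at (175,189). The side view agrees, with A at (223,190), B at (245,165) and no sign of a third blank so far. The measured sizes and heights match the spec. I'll add a helper and move above A.

```bash
cat >> h.py <<'E'
def to(x,y,z,yaw):
    s=robot.sense(); R=Rot.from_rotvec(s["eef_rot"]).as_matrix()
    d=R.T@(np.array([x,y,z])-s["ee_pos"])/10
    cy=np.degrees(np.arctan2(R[1,0],R[0,0])); t=np.radians((cy-yaw+180)%360-180)
    print("rows: dx %.2f dy %.2f dz %.2f turn %.3f"%(*d,t)," now",np.round(s["ee_pos"],1),"yaw %.2f"%cy,"j6 %.2f"%s["joint_pos"][5],"F",np.round(s["ft_force"],1),"w %.1f t %.2f"%(s["width"],s["time"]))
E
python3 -c "
from h import *
to(551,69,220,6)"
```

```text
rows: dx 54.61 dy -47.43 dz 1.13 turn 0.202  now [ 173.6 -548.1  231.2] yaw 17.58 j6 -0.02 F [-0.3  0.7 -0.4] w 85.3 t 0.40
```

```bash
python3 -m pendant '[[[4,-4,0.5,0,8.5],[9,-8,1,0,8.5],[14,-12,1,0,8.5],[19,-16.5,1,0.05,8.5],[24,-21,1,0.1,8.5],[29,-25,1,0.1,8.5],[34,-29.5,1,0.15,8.5],[39,-34,1,0.2,8.5],[44,-38,1,0.2,8.5],[49,-42.5,1.1,0.2,8.5],[54.6,-47.4,1.1,0.2,8.5],[54.6,-47.4,1.1,0.2,8.5]]]' 60
python3 - <<'E'
from h import *
to(551,69,72,6)
f=grab("top"); cv2.imwrite("pics/t1.png",f["img"]);W=world(f)
clusters(W,f["img"],95,112,(200,620,-450,200))
f=grab("side"); cv2.imwrite("pics/s1.png",f["img"]);W=world(f)
print([ (round(d["conf"],2),np.round(d["rect"])) for d in robot.look_for(f,"blank_a")])
k=(W[...,2]>20)&(W[...,2]<103)&(W[...,0]>505)&(W[...,0]<600)&(W[...,1]>50)&(W[...,1]<100)
P=W[k];print(k.sum(),"A face x",np.percentile(P[:,0],[1,99]),"y",np.polyfit(P[:,0]-551,P[:,1],1))
E
```

```text
time: 1.9
ee_pos: [552.1, 71.2, 220.2]
eef_rot: [-3.137, -0.171, -0.001]
ft_force: [-0.2, -0.7, 0.8]
width: 85.0
gripper_force: 0.0
rows: dx -0.14 dy 0.21 dz 14.82 turn 0.004  now [552.1  71.2 220.2] yaw 6.23 j6 1.57 F [-0.2 -0.7  0.8] w 85.0 t 1.90
n 97 c [559.6  67.9] size [16. 42.] yaw long deg 7.1 z 105.2 bgr [30. 50. 75.] pix [296. 141.]
n 103 c [ 508.2 -111.1] size [20. 32.] yaw long deg 87.8 z 105.3 bgr [26. 45. 72.] pix [366. 159.]
n 169 c [485.6 116.4] size [37. 40.] yaw long deg 178.1 z 102.6 bgr [ 49.  92. 132.] pix [278. 169.]
n 82 c [ 426.6 -108.9] size [20. 30.] yaw long deg 139.7 z 105.1 bgr [  0. 178. 224.] pix [367. 189.]
[(0.78, array([278., 170.,  21.,  40.])), (0.7, array([246., 167.,   8.,  36.])), (0.67, array([223., 190.,  28.,  41.])), (0.6, array([258., 253.,  19.,  28.]))]
782 A face x [512.0216158  577.81798997] y [ 0.10818203 76.74323123]
```

View pics/t1.png

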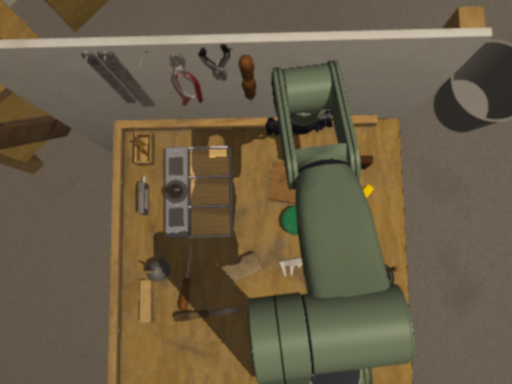

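Here the arm sits above A with its gripper over A at (300,125). The clamp is clear, and B is partly hidden behind the arm at (366,160). Next I'll descend and grip A.

```bash
python3 -m pendant '[[[-0.3,0.3,3,0,8.5],[-0.3,0.3,6,0,8.5],[-0.3,0.3,9,0,8.5],[-0.3,0.3,12,0,8.5],[-0.3,0.3,14,0,8.5],[-0.3,0.3,14.8,0,8.5],[-0.3,0.3,14.8,0,6],[-0.3,0.3,14.8,0,4],[-0.3,0.3,14.8,0,2],[-0.3,0.3,14.8,0,1.5],[-0.3,0.3,14.8,0,1.5],[-0.3,0.3,14.8,0,1.5]]]' 60
python3 -m pendant '[[[0,0,0,0,1.5],[0,0,-2,0,1.5],[0,0,-5,0,1.5],[0,0,-7,0,1.5],[0,0,-9,0,1.5],[0,0,-9,0,1.5]]]' 60
python3 - <<'E'
from h import *
to(443,225,130,0.5)
f=grab("top"); W=world(f)
clusters(W,f["img"],180,205,(480,620,0,120),6)
f=grab("side"); W=world(f); cv2.imwrite("pics/s2.png",f["img"][60:300,100:420])
k=(W[...,2]>100)&(W[...,2]<140)&(W[...,0]>480)&(W[...,0]<620)&(W[...,1]>50)&(W[...,1]<100)
P=W[k];print(k.sum(),"A face x",np.percentile(P[:,0],[1,99]),"y",np.polyfit(P[:,0]-551,P[:,1],1),P[:,2].min())
E
```

```text
time: 3.55
ee_pos: [548.9, 65.6, 73.0]
eef_rot: [-3.137, -0.167, -0.002]
ft_force: [-0.5, 1.8, 5.9]
width: 19.2
gripper_force: 59.3
time: 4.3
ee_pos: [549.0, 65.2, 163.1]
eef_rot: [3.137, 0.168, 0.004]
ft_force: [0.3, 0.1, -2.6]
width: 19.2
gripper_force: 58.5
rows: dx -8.84 dy -17.02 dz 3.28 turn 0.098  now [549.   65.2 163.1] yaw 6.13 j6 1.56 F [ 0.3  0.1 -2.6] w 19.2 t 4.30
n 59 c [532.3  65.7] size [20. 22.] yaw long deg 11.9 z 195.4 bgr [25. 42. 66.] pix [299. 144.]
454 A face x [481.57410351 577.08015479] y [ 0.0931667  75.59423962] 100.42697800409236
```

View pics/s2.png

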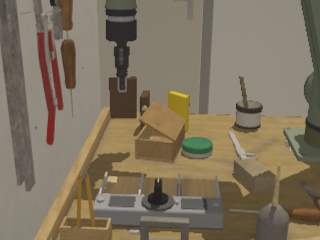

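A is held upright between the fingers and roughly centred: fingers at crop column 122, blank at 110–136. I'll carry it high over the box to bay 2.

```bash
python3 -m pendant '[[[0,0,-3,0,1.5],[0,0,-5.5,0,1.5],[0,-3,-5.5,0,1.5],[0,-7,-5.5,0.05,1.5],[0,-11,-5.5,0.1,1.5],[-2,-14.5,-5.5,0.1,1.5],[-5,-14.8,-5.5,0.1,1.5],[-9,-14.8,-5.5,0.1,1.5],[-9,-14.8,-5.5,0.1,1.5]]]'
python3 - <<'E'
from h import *
to(443,227,76,0)
for n in("top","side"):
    f=grab(n); W=world(f); 
    if n=="side":
        k=(W[...,2]>105)&(W[...,2]<180)&(W[...,0]>380)&(W[...,0]<520)&(W[...,1]>190)&(W[...,1]<240)
        for a,b in((115,140),(145,165)):
            m=k&(W[...,2]>a)&(W[...,2]<b); P=W[m];print(m.sum(),"x",np.percentile(P[:,0],[1,50,99]),"yfit",np.polyfit(P[:,0]-443,P[:,1],1))
        k=(W[...,2]>180)&(W[...,2]<230)&(W[...,0]>380)&(W[...,0]<520)&(W[...,1]>160)&(W[...,1]<260)
        P=W[k];print("finger x",np.percentile(P[:,0],[2,50,98]))
        print("div side");clusters(W,f["img"],22,30,(280,620,200,370),8)
    else:
        # divider lines: bright, fit
        clusters(W,f["img"],22,30,(280,620,240,370),8)
E
```

```text
time: 5.52
ee_pos: [439.9, 202.2, 215.9]
eef_rot: [3.14, 0.013, -0.006]
ft_force: [-0.5, 0.1, -2.4]
width: 19.2
gripper_force: 59.0
rows: dx 0.39 dy -2.50 dz 13.98 turn 0.008  now [439.9 202.2 215.9] yaw 0.47 j6 1.97 F [-0.5  0.1 -2.4] w 19.2 t 5.53
n 15 c [555.2 365.2] size [13. 29.] yaw long deg 152.0 z 26.1 bgr [50. 57. 62.] pix [188. 150.]
n 8 c [524.3 366.5] size [ 1. 20.] yaw long deg 0.8 z 26.1 bgr [48. 55. 60.] pix [187. 162.]
n 8 c [484.3 330.1] size [ 4. 17.] yaw long deg 88.0 z 26.9 bgr [68.  77.  87.5] pix [200. 176.]
n 11 c [482.2 355.2] size [ 5. 22.] yaw long deg 102.4 z 28.9 bgr [63. 74. 83.] pix [191. 176.]
n 39 c [402.7 330.4] size [ 6. 66.] yaw long deg 89.6 z 26.2 bgr [63. 73. 86.] pix [199. 205.]
n 43 c [321.1 333.5] size [ 6. 60.] yaw long deg 89.1 z 27.0 bgr [60. 70. 81.] pix [200. 235.]Traceback (most recent call last):
  File "<stdin>", line 8, in <module>
    return _quantile_unchecked(
        a, q, axis, out, overwrite_input, method, keepdims, weights)
    return _ureduce(a,
                    func=_quantile_ureduce_func,
    ...<5 lines>...
                    overwrite_input=overwrite_input,
                    method=method)
    r = func(a, **kwargs)
    result = _quantile(arr,
                       quantiles=q,
    ...<2 lines>...
                       out=out,
                       weights=wgt)
    slices_having_nans = np.isnan(arr[-1, ...])
                                  ~~~^^^^^^^^^
IndexError: index -1 is out of bounds for axis 0 with size 0
```

Run:
```python
from h import *
f=grab("side"); W=world(f)
k=(W[...,2]>150)&(W[...,2]<210)&(W[...,0]>370)&(W[...,0]<520)&(W[...,1]>180)&(W[...,1]<240)
P=W[k];print("blank side x",np.percentile(P[:,0],[1,50,99]),"y",np.polyfit(P[:,0]-443,P[:,1],1),"z",P[:,2].min())
k=(W[...,2]>255)&(W[...,2]<300)&(W[...,0]>370)&(W[...,0]<520)&(W[...,1]>100)&(W[...,1]<300)
P=W[k];print("grip x",np.percentile(P[:,0],[1,50,99]))
print("side div, knob");clusters(W,f["img"],23,30,(280,620,240,370),8);clusters(W,f["img"],73,84,(380,500,350,430),8)
f=grab("top"); W=world(f);cv2.imwrite("pics/t3.png",f["img"])
clusters(W,f["img"],235,255,(380,500,150,250),4)
clusters(W,f["img"],73,84,(380,500,350,430),8)
```

```text
blank side x [406.78381528 439.42299081 474.3417123 ] y [1.06835984e-02 2.12715277e+02] z 150.05741081346375
grip x [424.66651723 440.14861717 456.64725775]
side div, knob
n 10 c [616.3 257.7] size [ 3. 20.] yaw long deg 90.3 z 27.4 bgr [ 70.5 105.  126. ] pix [181. 232.]
n 51 c [560.  301.5] size [ 5. 96.] yaw long deg 91.2 z 27.2 bgr [165. 176. 186.] pix [203. 242.]
n 49 c [478.4 300.1] size [ 4. 94.] yaw long deg 90.5 z 27.3 bgr [104. 111. 117.] pix [241. 244.]
n 35 c [396.9 295.8] size [ 3. 96.] yaw long deg 89.4 z 26.8 bgr [110. 115. 121.] pix [279. 245.]
n 46 c [314.8 299.8] size [ 4. 98.] yaw long deg 90.7 z 27.2 bgr [107.  120.5 131. ] pix [318. 246.]
n 29 c [617.  333.9] size [ 2. 67.] yaw long deg 89.3 z 26.9 bgr [ 67. 101. 124.] pix [173. 249.]
n 95 c [437.2 395.2] size [13. 38.] yaw long deg 93.2 z 80.7 bgr [30. 36. 41.] pix [258. 244.]
n 48 c [418.6 204.5] size [13. 19.] yaw long deg 92.0 z 248.5 bgr [23.5 41.5 67. ] pix [241. 189.]
n 64 c [441.3 395.1] size [11. 37.] yaw long deg 88.0 z 79.9 bgr [26. 34. 41.] pix [173. 189.]
```

```bash
python3 -m pendant '[[[-0.15,-1.5,3,0,1.5],[-0.15,-2.7,6,0,1.5],[-0.15,-2.7,9,0,1.5],[-0.15,-2.7,12,0,1.5],[-0.15,-2.7,13.5,0,1.5],[-0.15,-2.7,14.1,0,1.5],[-0.15,-2.9,14.1,0,1.5],[-0.15,-3.1,14.1,0,1.5],[-0.15,-3.2,14.1,0,1.5],[-0.15,-3.2,14.1,0,1.5]]]'
```

```text
time: 6.98
ee_pos: [441.8, 233.0, 76.9]
eef_rot: [3.138, 0.014, 0.002]
ft_force: [1.4, -7.7, -1.8]
width: 19.3
gripper_force: 59.2
```

```bash
python3 -m pendant '[[[0,0.1,0,0,1.5],[-0.2,0.1,0,0,1.5],[-0.3,0.1,0.1,0,1.5],[-0.3,0.1,0.1,0,1.5],[-0.3,0.1,0.1,0,1.5]]]'
python3 - <<'E'
from h import *
to(438.5,232,75,0.5)
f=grab("side"); W=world(f); cv2.imwrite("pics/s4.png",cv2.resize(f["img"][100:300,150:400],None,fx=3,fy=3))
k=(W[...,2]>40)&(W[...,2]<68)&(W[...,0]>370)&(W[...,0]<520)&(W[...,1]>215)&(W[...,1]<260)
P=W[k];print("blank side x",np.percentile(P[:,0],[1,50,99]),"y",np.polyfit(P[:,0]-443,P[:,1],1),"z",P[:,2].min())
clusters(W,f["img"],23,30,(280,620,240,370),8)
E
```

```text
time: 7.6
ee_pos: [440.1, 232.7, 76.7]
eef_rot: [3.14, 0.014, 0.007]
ft_force: [3.4, -6.5, 0.6]
width: 18.9
gripper_force: 59.6
rows: dx -0.16 dy 0.07 dz 0.17 turn 0.000  now [440.1 232.7  76.7] yaw 0.51 j6 2.03 F [ 3.4 -6.5  0.6] w 18.9 t 7.60
blank side x [404.88906798 437.26869597 469.89760195] y [1.45146285e-02 2.42190642e+02] z 40.1335652149896
n 9 c [617.1 252. ] size [ 1. 21.] yaw long deg 90.3 z 25.4 bgr [ 69. 104. 126.] pix [182. 231.]
n 77 c [437.1 243.2] size [ 6. 65.] yaw long deg 179.9 z 26.5 bgr [37. 53. 70.] pix [261. 232.]
n 50 c [560.2 299.8] size [ 4. 99.] yaw long deg 90.4 z 27.3 bgr [162.5 174.5 186. ] pix [203. 242.]
n 45 c [478.5 302.2] size [ 4. 95.] yaw long deg 90.6 z 27.3 bgr [106. 112. 119.] pix [241. 243.]
n 35 c [396.9 297.6] size [ 3. 96.] yaw long deg 89.4 z 27.1 bgr [124. 145. 163.] pix [279. 245.]
n 46 c [314.8 298. ] size [ 4. 99.] yaw long deg 90.4 z 27.2 bgr [108.  126.5 143.5] pix [318. 246.]
n 29 c [616.8 332.8] size [ 2. 69.] yaw long deg 90.1 z 26.3 bgr [ 68. 102. 125.] pix [173. 249.]
```

View pics/s4.png

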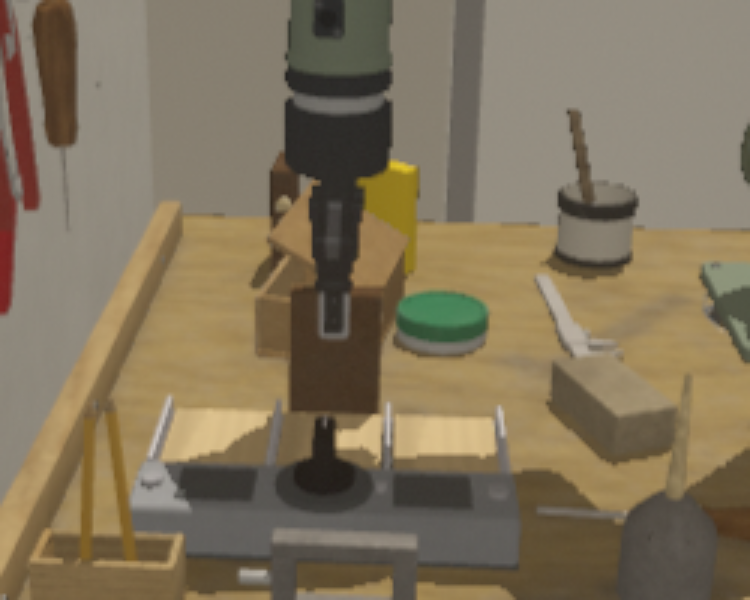

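Blank A stands at the rail at picture (335,350). In the same camera its centre (437.4) matches bay 2's centre (437.7). I'll lower it to the bench and release.

```bash
python3 -m pendant '[[[0,0.05,0.1,0,1.5],[0,0.1,0.2,0,1.5],[0,0.1,0.3,0,1.5],[0,0.1,0.3,0,1.5]]]'
```

```text
time: 8.15
ee_pos: [438.9, 232.5, 73.0]
eef_rot: [3.141, 0.012, 0.002]
ft_force: [1.3, -6.0, 4.6]
width: 19.0
gripper_force: 60.1
```

```bash
python3 -m pendant '[[[0,0.1,0,0,2.4],[0,0.1,0,0,4],[0,0.1,0,0,8],[0,0.1,0,0,8.5],[0,0.1,-3,0,8.5],[0,0.1,-7,0,8.5],[0,4,-8,0,8],[0,8,-8,0,4],[0,8,-8,0,0],[0,8,-8,0,0]]]'
python3 - <<'E'
from h import *
to(438,190,85,0.5)
f=grab("side"); W=world(f)
k=(W[...,2]>40)&(W[...,2]<90)&(W[...,0]>370)&(W[...,0]<520)&(W[...,1]>215)&(W[...,1]<260)
P=W[k];print("blank side x",np.percentile(P[:,0],[1,50,99]),"yx",np.polyfit(P[:,0]-443,P[:,1],1),"yz",np.polyfit(P[:,2],P[:,1],1))
f=grab("top"); W=world(f);clusters(W,f["img"],98,110,(380,500,180,280),4)
E
```

```text
time: 9.4
ee_pos: [439.1, 153.2, 152.3]
eef_rot: [-3.141, -0.01, -0.0]
ft_force: [0.4, -0.5, 0.1]
width: 25.3
gripper_force: 0.0
rows: dx -0.09 dy -3.68 dz 6.73 turn -0.003  now [439.1 153.2 152.3] yaw 0.36 j6 1.87 F [ 0.4 -0.5  0.1] w 25.3 t 9.40
blank side x [402.95695566 436.35495096 469.94811172] yx [7.19238748e-03 2.42270528e+02] yz [2.74656384e-04 2.42205834e+02]
n 160 c [441.5 235.1] size [19. 66.] yaw long deg 179.8 z 105.6 bgr [14. 22. 33.] pix [232. 188.]
```

```bash
python3 -m pendant '[[[-0.1,-3.6,2,0,0],[-0.1,-3.6,5,0,0],[-0.1,-3.6,6.8,0,0],[-0.1,-3.6,6.8,0,0],[-0.1,-4.3,6.8,0,0],[-0.1,-5,6.8,0,0],[-0.1,-5.5,6.8,0,0],[-0.1,-6,6.8,0,0],[-0.1,-6.5,6.8,0,0],[-0.1,-7,6.8,0,0],[-0.1,-7.5,6.8,0,0],[-0.1,-8,6.8,0,0]]]'
python3 -c "
from h import *
to(438,255,82,0.5)
f=grab('side');W=world(f);cv2.imwrite('pics/s5.png',cv2.resize(f['img'][100:300,150:400],None,fx=3,fy=3))"
```

```text
time: 11.0
ee_pos: [437.4, 233.1, 84.2]
eef_rot: [3.141, 0.011, -0.0]
ft_force: [-0.7, -0.1, -0.8]
width: -0.2
gripper_force: 0.0
rows: dx 0.08 dy -2.19 dz 0.22 turn -0.002  now [437.4 233.1  84.2] yaw 0.39 j6 2.03 F [-0.7 -0.1 -0.8] w -0.2 t 11.00
```

View pics/s5.png

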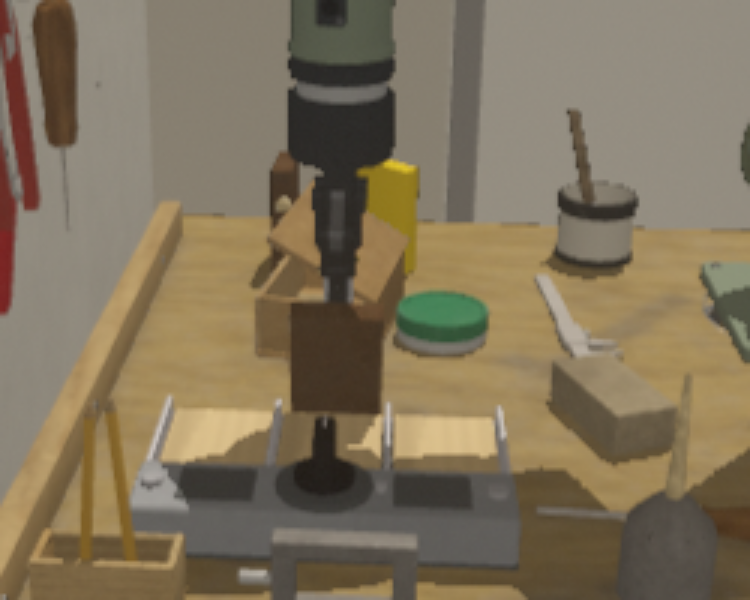

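The blank at (335,355) is already tilting over the rail, and it is still lined up with bay 2. I'll keep pushing.

```bash
python3 -m pendant '[[[0,-0.5,0,0,0],[0,-1,0,0,0],[0,-1.5,0,0,0],[0,-2,0,0,0],[0,-2.5,0,0,0],[0,-3,0,0,0],[0,-3,0,0,0],[0,-3,0,0,0]]]'
python3 - <<'E'
from h import *
to(438,300,60,0.5)
f=grab('side');W=world(f);cv2.imwrite('pics/s6.png',cv2.resize(f['img'][150:300,170:350],None,fx=3,fy=3))
clusters(W,f["img"],30,44,(380,500,215,360),10)
E
```

```text
time: 12.05
ee_pos: [437.1, 262.8, 84.3]
eef_rot: [3.141, 0.011, -0.0]
ft_force: [-0.8, 0.1, 0.8]
width: 0.1
gripper_force: 0.0
rows: dx 0.11 dy -3.72 dz 2.42 turn -0.002  now [437.1 262.8  84.3] yaw 0.39 j6 2.08 F [-0.8  0.1  0.8] w 0.1 t 12.05
n 693 c [436.4 275.8] size [ 68. 110.] yaw long deg 90.1 z 37.2 bgr [ 55.  80. 107.] pix [261. 236.]
```

```bash
python3 -m pendant '[[[0.1,-2,0,0,0],[0.1,-3.7,1,0,0],[0.1,-3.7,3,0,0],[0.1,-3.7,4.4,0,0],[0.1,-3.7,4.8,0,0],[0.1,-3.7,5,0,0],[0.1,-3.7,5.2,0,0],[0.1,-3.7,5.4,0,0],[0.1,-3.7,5.4,0,0]]]'
```

```text
time: 13.22
ee_pos: [437.8, 299.9, 30.8]
eef_rot: [-3.141, -0.01, -0.0]
ft_force: [-0.9, -0.6, 1.0]
width: 0.1
gripper_force: 0.7
```

```bash
python3 -m pendant '[[[0,0,0.15,0,0],[0,0,0.3,0,0],[0,0,0.3,0,0]]]'; python3 -m pendant '[[[0,0,0.2,0,0],[0,0,0.3,0,0],[0,0,0.3,0,0]]]'
```

```text
time: 13.6
ee_pos: [438.0, 300.0, 29.9]
eef_rot: [-3.141, -0.01, -0.001]
ft_force: [-6.5, -3.5, 20.6]
width: -0.2
gripper_force: 10.3
time: 13.98
ee_pos: [438.1, 300.1, 29.7]
eef_rot: [-3.14, -0.01, -0.003]
ft_force: [-11.6, -5.7, 42.8]
width: 0.1
gripper_force: 21.1
```

```bash
python3 -m pendant '[[[0,0,-2,0,0],[0,0,-6,0,0],[0,0,-10,0,2],[0,0,-14,0,5],[0,0,-17.5,0,8],[0,0,-17.5,0,8.5],[0,0,-17.5,0,8.5]]]'
python3 - <<'E'
from h import *
f=grab('top');W=world(f);cv2.imwrite('pics/t6.png',f['img'])
clusters(W,f["img"],97,112,(200,620,-450,200))
clusters(W,f["img"],27,34,(380,500,225,370),10)
to(506,-94,200,88)
f=grab('side');W=world(f)
clusters(W,f["img"],27,33.5,(380,500,215,360),10)
k=(W[...,2]>20)&(W[...,2]<103)&(W[...,0]>470)&(W[...,0]<560)&(W[...,1]>-140)&(W[...,1]<-30)
P=W[k];print(k.sum(),"B x",np.percentile(P[:,0],[2,50,98]),"y",np.percentile(P[:,1],[2,50,98]))
E
```

```text
time: 14.85
ee_pos: [437.8, 299.5, 198.6]
eef_rot: [3.141, 0.01, -0.001]
ft_force: [-0.5, -0.1, -0.5]
width: 84.9
gripper_force: 0.0
n 215 c [508.7 -93. ] size [20. 67.] yaw long deg 87.8 z 105.2 bgr [25. 44. 69.] pix [359. 158.]
n 659 c [474.   58.8] size [ 39. 153.] yaw long deg 80.2 z 104.4 bgr [ 47.  88. 127.] pix [301. 172.]
n 213 c [412.7 -96.7] size [20. 68.] yaw long deg 138.7 z 105.3 bgr [  0. 176. 222.] pix [362. 195.]
n 43 c [461.1 235.1] size [20. 29.] yaw long deg 179.6 z 31.5 bgr [32. 51. 74.] pix [236. 182.]
n 274 c [436.6 298.9] size [44. 77.] yaw long deg 120.2 z 30.4 bgr [30. 48. 71.] pix [211. 193.]
n 12 c [407.5 362.8] size [ 6. 21.] yaw long deg 32.6 z 31.4 bgr [84.5 90.5 95. ] pix [188. 203.]
n 11 c [390.5 366.3] size [ 3. 19.] yaw long deg 0.2 z 32.5 bgr [80. 87. 91.] pix [187. 210.]
rows: dx 6.59 dy 39.38 dz -0.15 turn -1.529  now [437.5 299.4 198.1] yaw 0.38 j6 2.14 F [-0.2  0.5 -0.3] w 84.8 t 14.90
n 647 c [436.5 276. ] size [ 67. 108.] yaw long deg 90.5 z 31.6 bgr [ 56.  81. 107.] pix [261. 237.]
n 20 c [478.4 282.5] size [ 3. 56.] yaw long deg 90.4 z 27.7 bgr [182.5 188.5 196.5] pix [242. 239.]
n 12 c [478.7 333.3] size [ 4. 31.] yaw long deg 88.2 z 27.6 bgr [107.5 112.  119.5] pix [240. 250.]
n 10 c [397.2 331.1] size [ 2. 30.] yaw long deg 91.1 z 27.7 bgr [180.5 186.5 193.5] pix [279. 252.]
131 B x [493.12518711 506.09379687 515.04545319] y [-118.76830976  -63.93810733  -57.4616847 ]
```

View pics/t6.png

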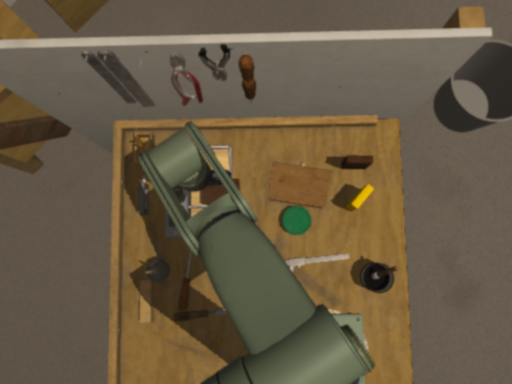

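The view shows A lying in bay 2, partly under the arm. B stands undisturbed at (357,161), and there is no third walnut blank anywhere. The plate sank about 5.6 mm. Now I'll go to B with a reduced opening to stay clear of the yellow piece.

```bash
python3 -m pendant '[[[0.5,3,0,-0.15,5],[1,7,0,-0.3,5],[2,11,0,-0.45,5],[2.5,15,0,-0.6,5],[3,19,0,-0.75,5],[4,23,0,-0.9,5],[4.5,27,0,-1.05,5],[5,31,0,-1.2,5],[6,35,0,-1.35,5],[6.7,39.2,0,-1.5,5],[6.7,39.2,0,-1.53,5],[6.7,39.2,0,-1.53,5]]]'
python3 - <<'E'
from h import *
to(505.5,-92,73,88)
f=grab('top');W=world(f)
clusters(W,f["img"],97,112,(200,620,-450,200))
f=grab('side');W=world(f)
k=(W[...,2]>20)&(W[...,2]<103)&(W[...,0]>470)&(W[...,0]<560)&(W[...,1]>-160)&(W[...,1]<-30)
P=W[k];print(k.sum(),"B x",np.percentile(P[:,0],[2,50,98]),"y",np.percentile(P[:,1],[2,50,98]))
E
```

```text
time: 16.45
ee_pos: [507.0, -91.4, 198.3]
eef_rot: [-2.259, -2.18, 0.002]
ft_force: [0.3, 0.8, 0.0]
width: 49.9
gripper_force: 0.0
rows: dx -0.08 dy -0.12 dz 12.53 turn -0.000  now [507.  -91.4 198.3] yaw 87.97 j6 -0.17 F [0.3 0.8 0. ] w 49.9 t 16.45
n 101 c [509.7 -75. ] size [19. 32.] yaw long deg 89.5 z 104.8 bgr [28. 47. 72.] pix [352. 158.]
n 657 c [474.9  58.8] size [ 42. 153.] yaw long deg 78.6 z 104.3 bgr [ 49.  93. 133.] pix [300. 171.]
n 52 c [393.1 -79.5] size [17. 20.] yaw long deg 44.1 z 104.9 bgr [  0.  166.5 211. ] pix [355. 203.]
132 B x [493.21063382 505.9401189  515.28941436] y [-118.27301951  -63.2857971   -57.46290003]
```

```bash
python3 -m pendant '[[[0,-0.1,3,0,5],[0,-0.1,6,0,5],[0,-0.1,9,0,5],[0,-0.1,11.5,0,5],[0,-0.1,12.5,0,5],[0,-0.1,12.5,0,5],[0,-0.1,12.5,0,3],[0,-0.1,12.5,0,1.5],[0,-0.1,12.5,0,1.5],[0,-0.1,12.5,0,1.5]]]' 60
python3 -m pendant '[[[0,0,0,0,1.5],[0,0,-3,0,1.5],[0,0,-6,0,1.5],[0,0,-9,0,1.5],[0,0,-12,0,1.5],[0,0,-15,0,1.5],[0,0,-15,0,1.5],[0,0,-15,0,1.5]]]' 60
python3 -c "
from h import *
to(357,205,220,0.5)"
```

```text
time: 17.8
ee_pos: [506.9, -91.8, 75.4]
eef_rot: [2.258, 2.182, 0.001]
ft_force: [-2.1, 1.5, 6.3]
width: 19.4
gripper_force: 59.1
time: 18.8
ee_pos: [505.8, -91.5, 223.1]
eef_rot: [-2.258, -2.182, 0.002]
ft_force: [-0.3, -0.6, -2.7]
width: 18.9
gripper_force: 59.2
rows: dx 29.13 dy -15.89 dz 0.35 turn 1.528  now [505.8 -91.5 223.1] yaw 88.04 j6 -0.17 F [-0.3 -0.6 -2.7] w 18.9 t 18.80
```

```bash
python3 -m pendant '[[[2,-1.5,0,0.15,1.5],[5,-3,0,0.3,1.5],[8,-4.5,0,0.45,1.5],[11,-6,0,0.6,1.5],[14,-7.5,0,0.75,1.5],[17,-9,0,0.9,1.5],[20,-11,0,1.05,1.5],[23,-12.5,0,1.2,1.5],[26,-14,0,1.35,1.5],[29,-15.9,0,1.5,1.5],[29,-15.9,0,1.53,1.5],[29,-15.9,0,1.53,1.5]]]'
python3 -m pendant '[[[0,0,0,0,1.5],[0,0,0,0,1.5]]]'
python3 - <<'E'
from h import *
to(357,229,75.5,0.5)
f=grab("side"); W=world(f)
k=(W[...,2]>152)&(W[...,2]<215)&(W[...,0]>290)&(W[...,0]<430)&(W[...,1]>180)&(W[...,1]<240)
P=W[k];print("blank side x",np.percentile(P[:,0],[1,50,99]),"y",np.polyfit(P[:,0]-357,P[:,1],1),"z",P[:,2].min())
E
```

```text
time: 20.3
ee_pos: [357.2, 203.0, 223.3]
eef_rot: [3.14, 0.013, -0.002]
ft_force: [-0.3, 0.7, -1.2]
width: 19.1
gripper_force: 59.3
time: 20.55
ee_pos: [357.8, 202.9, 224.1]
eef_rot: [3.141, 0.009, -0.0]
ft_force: [-0.1, -0.1, -1.3]
width: 19.3
gripper_force: 59.3
rows: dx -0.07 dy -2.61 dz 14.86 turn -0.003  now [357.8 202.9 224.1] yaw 0.34 j6 2.05 F [-0.1 -0.1 -1.3] w 19.3 t 20.55
blank side x [319.92885492 352.91340215 386.54891837] y [5.27080953e-03 2.12908088e+02] z 152.07121284429277
```

```bash
python3 -m pendant '[[[0.25,-1.5,3,0,1.5],[0.25,-2.6,6,0,1.5],[0.25,-2.6,9,0,1.5],[0.25,-2.6,12,0,1.5],[0.25,-2.6,14,0,1.5],[0.25,-2.6,14.6,0,1.5],[0.25,-2.7,14.6,0,1.5],[0.25,-2.9,14.6,0,1.5],[0.25,-2.9,14.6,0,1.5],[0.25,-2.9,14.6,0,1.5]]]'
python3 - <<'E'
from h import *
to(357,232,75.5,0.5)
f=grab("side"); W=world(f)
k=(W[...,2]>40)&(W[...,2]<68)&(W[...,0]>300)&(W[...,0]<430)&(W[...,1]>215)&(W[...,1]<260)
P=W[k];print("blank side x",np.percentile(P[:,0],[1,50,99]),"y",np.polyfit(P[:,0]-357,P[:,1],1),"yz",np.polyfit(P[:,2],P[:,1],1))
E
```

```text
time: 21.85
ee_pos: [360.2, 231.8, 78.9]
eef_rot: [3.14, 0.013, 0.002]
ft_force: [1.3, -4.4, -1.5]
width: 19.4
gripper_force: 59.4
rows: dx -0.32 dy -0.02 dz 0.34 turn -0.000  now [360.2 231.8  78.9] yaw 0.49 j6 2.11 F [ 1.3 -4.4 -1.5] w 19.4 t 21.85
blank side x [322.67949577 356.11856878 389.50123603] y [-3.04355457e-03  2.41275108e+02] yz [-2.50794037e-02  2.42632199e+02]
```

```bash
python3 -m pendant '[[[0,0.1,0.1,0,1.5],[0,0.1,0.25,0,1.5],[0,0.1,0.35,0,1.5],[0,0.1,0.35,0,1.5]]]'
```

```text
time: 22.4
ee_pos: [360.0, 231.6, 75.4]
eef_rot: [3.141, 0.011, 0.001]
ft_force: [-1.1, -3.9, 6.3]
width: 19.0
gripper_force: 60.4
```

```bash
python3 -m pendant '[[[0,0.1,0,0,2.4],[0,0.1,0,0,4],[0,0.1,0,0,8],[0,0.1,0,0,8.5],[0,0.1,-3,0,8.5],[0,0.1,-7,0,8.5],[0,4,-8,0,8],[0,8,-8,0,4],[0,8,-8,0,0],[0,8,-8,0,0],[0,8,-8,0,0]]]'
python3 - <<'E'
from h import *
to(357,190,83,0.5)
f=grab("side"); W=world(f)
k=(W[...,2]>40)&(W[...,2]<90)&(W[...,0]>300)&(W[...,0]<430)&(W[...,1]>215)&(W[...,1]<260)
P=W[k];print("blank side x",np.percentile(P[:,0],[1,50,99]),"yx",np.polyfit(P[:,0]-357,P[:,1],1),"yz",np.polyfit(P[:,2],P[:,1],1))
E
```

```text
time: 23.78
ee_pos: [360.6, 152.3, 154.7]
eef_rot: [-3.141, -0.012, -0.0]
ft_force: [0.5, -0.3, -0.5]
width: 6.5
gripper_force: 0.0
rows: dx -0.33 dy -3.77 dz 7.17 turn -0.001  now [360.6 152.3 154.7] yaw 0.44 j6 1.93 F [ 0.5 -0.3 -0.5] w 6.5 t 23.77
blank side x [322.23712895 355.49773288 388.16047041] yx [6.31870389e-03 2.41306363e+02] yz [5.95206872e-03 2.40909588e+02]
```

```bash
python3 -m pendant '[[[-0.3,-3.6,2,0,0],[-0.3,-3.6,5,0,0],[-0.3,-3.6,7.1,0,0],[-0.3,-3.6,7.1,0,0],[-0.3,-4.3,7.1,0,0],[-0.3,-5,7.1,0,0],[-0.3,-5.5,7.1,0,0],[-0.3,-6,7.1,0,0],[-0.3,-6.5,7.1,0,0],[-0.3,-7,7.1,0,0],[-0.3,-7.5,7.1,0,0],[-0.3,-8,7.1,0,0]]]'
python3 -m pendant '[[[0,-0.5,0,0,0],[0,-1,0,0,0],[0,-1.5,0,0,0],[0,-2,0,0,0],[0,-2.5,0,0,0],[0,-3,0,0,0],[0,-3,0,0,0],[0,-3,0,0,0]]]'
python3 - <<'E'
from h import *
to(357,300,30,0.5)
f=grab('side');W=world(f)
clusters(W,f["img"],27,44,(300,500,215,360),10)
E
```

```text
time: 25.32
ee_pos: [356.8, 231.9, 83.7]
eef_rot: [3.141, 0.011, -0.0]
ft_force: [0.4, -0.2, 0.1]
width: -0.4
gripper_force: 0.0
time: 26.32
ee_pos: [356.6, 261.5, 83.7]
eef_rot: [3.141, 0.011, -0.0]
ft_force: [-0.6, 0.7, -0.4]
width: -0.0
gripper_force: 0.0
rows: dx 0.07 dy -3.85 dz 5.37 turn -0.002  now [356.6 261.5  83.7] yaw 0.40 j6 2.17 F [-0.6  0.7 -0.4] w -0.0 t 26.32
n 852 c [351.1 275. ] size [ 75. 110.] yaw long deg 90.5 z 36.9 bgr [ 52.  76. 104.] pix [299. 238.]
n 659 c [437.1 275.6] size [ 67. 110.] yaw long deg 91.4 z 31.7 bgr [ 56.  81. 107.] pix [261. 237.]
n 29 c [478.5 300.1] size [ 3. 95.] yaw long deg 90.7 z 28.0 bgr [185. 190. 197.] pix [241. 243.]
```

```bash
python3 -m pendant '[[[0.1,-2,0,0,0],[0.1,-3.8,1,0,0],[0.1,-3.8,3,0,0],[0.1,-3.8,4.4,0,0],[0.1,-3.8,4.8,0,0],[0.1,-3.8,5,0,0],[0.1,-3.8,5.3,0,0],[0.1,-3.8,5.5,0,0],[0.1,-3.8,5.7,0,0],[0.1,-3.8,5.7,0,0]]]'
```

```text
time: 27.62
ee_pos: [356.4, 299.6, 29.8]
eef_rot: [-3.141, -0.009, 0.002]
ft_force: [-10.4, -2.8, 29.1]
width: 0.2
gripper_force: 14.9
```

```bash
python3 -m pendant '[[[0,0,0.15,0,0],[0,0,0.15,0,0],[0,0,-3,0,0],[0,0,-8,0,0],[0,0,-12,0,3],[0,0,-15,0,5],[0,0,-15,0,5],[0,0,-15,0,5]]]'
python3 - <<'E'
from h import *
f=grab('side');W=world(f);cv2.imwrite('pics/s9.png',cv2.resize(f['img'][180:300,170:350],None,fx=4,fy=4))
clusters(W,f["img"],28.5,44,(300,420,215,360),10)
clusters(W,f["img"],28.5,44,(420,500,215,360),10)
clusters(W,f["img"],73,84,(380,500,350,430),8)
to(439,395,54,-90)
E
```

```text
time: 28.62
ee_pos: [357.0, 299.2, 176.1]
eef_rot: [3.141, 0.01, -0.001]
ft_force: [-0.8, 0.3, 1.1]
width: 50.0
gripper_force: 0.0
n 189 c [412.2 276.1] size [ 17. 108.] yaw long deg 91.3 z 31.6 bgr [ 57.  81. 108.] pix [272. 239.]
n 743 c [354.7 273.4] size [ 68. 112.] yaw long deg 90.5 z 31.5 bgr [ 56.  80. 106.] pix [298. 239.]
n 456 c [444.9 275. ] size [ 50. 109.] yaw long deg 90.6 z 31.7 bgr [ 56.  80. 106.] pix [257. 236.]
n 95 c [437.2 395. ] size [13. 39.] yaw long deg 93.2 z 80.6 bgr [29. 35. 41.] pix [258. 244.]
rows: dx 8.31 dy -9.56 dz 12.13 turn 1.577  now [356.8 299.  175.6] yaw 0.38 j6 2.24 F [ 0.6  0.2 -0.7] w 50.1 t 28.68
```

View pics/s9.png

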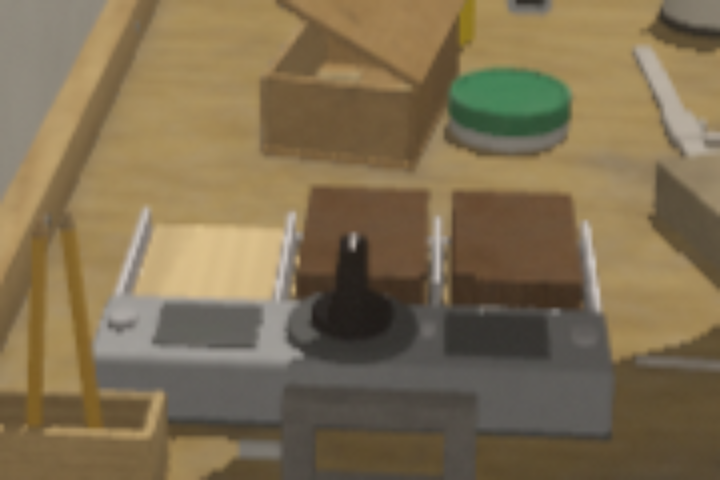

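Both blanks lie flat in their bays, at (365,240) and (515,245). Their tops have dropped to the pressed height and they stick out about 2 cm in front of the rail. Next is the knob at (355,270).

```bash
python3 -m pendant '[[[1,-1,0,-0.15,5],[2,-2,0,-0.3,5],[3,-3,0,-0.45,5],[4,-4.5,0,-0.6,5],[5,-6,0,-0.75,5],[6,-7,0,-0.9,5],[7,-8,0,-1.05,5],[8,-9,0,-1.2,5],[8.1,-9.5,0,-1.35,5],[8.1,-9.5,0,-1.5,5],[8.1,-9.5,0,-1.56,5],[8.1,-9.5,0,-1.56,5]]]' 60
python3 -c "
from h import *
to(438,394.5,57,91)"
```

```text
time: 30.18
ee_pos: [437.3, 394.7, 175.1]
eef_rot: [-2.227, -2.216, 0.005]
ft_force: [0.4, 0.5, -0.4]
width: 50.0
gripper_force: 0.0
rows: dx 0.01 dy 0.10 dz 11.81 turn -0.022  now [437.3 394.7 175.1] yaw 89.72 j6 0.72 F [ 0.4  0.5 -0.4] w 50.0 t 30.18
```

```bash
python3 -m pendant '[[[0,0.05,3,0,5],[0,0.05,6,0,5],[0,0.05,9,0,5],[0,0.05,11,0,5],[0,0.05,11.8,0,5],[0,0.05,11.8,0,5],[0,0.05,11.8,0,3],[0,0.05,11.8,0,1.5],[0,0.05,11.8,0,1],[0,0.05,11.8,0,1],[0,0.05,11.8,0,1]]]' 60
```

```text
time: 31.55
ee_pos: [437.8, 395.5, 59.9]
eef_rot: [-2.225, -2.217, -0.001]
ft_force: [-4.1, 0.6, 5.8]
width: 12.9
gripper_force: 60.2
```

```bash
python3 -m pendant '[[[0,0,0,0.12,1],[0,0,0,0.24,1],[0,0,0,0.36,1],[0,0,0,0.48,1],[0,0,0,0.6,1],[0,0,0,0.72,1],[0,0,0,0.84,1],[0,0,0,0.96,1],[0,0,0,1.08,1],[0,0,0,1.18,1],[0,0,0,1.2,1],[0,0,0,1.2,1]]]'
python3 -c "
from h import *
to(438,394.5,57,22)
print(robot.sense()['wrist_torque'])"
```

```text
time: 33.05
ee_pos: [439.0, 394.6, 59.9]
eef_rot: [3.088, 0.575, 0.003]
ft_force: [0.2, -3.3, 5.3]
width: 12.6
gripper_force: 60.3
rows: dx -0.10 dy -0.02 dz 0.29 turn -0.016  now [439.  394.6  59.9] yaw 21.10 j6 1.92 F [ 0.2 -3.3  5.3] w 12.6 t 33.05
[-0.36253436 -0.06563815  0.32627721]
```

Turned 1.2 rad. I'll release and retreat, then check.

```bash
python3 -m pendant '[[[0,0,0,0,2],[0,0,0,0,4],[0,0,0,0,5],[0,0,0,0,5],[0,0,-3,0,5],[0,0,-8,0,5],[0,0,-13,0,5],[0,0,-18,0,5],[0,0,-18,0,5],[0,0,-18,0,5]]]'
python3 - <<'E'
from h import *
to(438,394.5,57,22)
f=grab('side');W=world(f);cv2.imwrite('pics/s10.png',cv2.resize(f['img'][150:300,150:350],None,fx=4,fy=4))
clusters(W,f["img"],73,84,(380,500,350,430),8)
clusters(W,f["img"],28.5,44,(300,420,215,350),10)
clusters(W,f["img"],28.5,44,(420,500,215,350),10)
E
```

```text
time: 34.3
ee_pos: [437.9, 394.8, 238.2]
eef_rot: [3.088, 0.573, -0.001]
ft_force: [1.0, -0.4, 0.1]
width: 50.4
gripper_force: 0.0
rows: dx 0.02 dy 0.03 dz 18.12 turn -0.017  now [437.9 394.8 238.2] yaw 21.02 j6 1.92 F [ 1.  -0.4  0.1] w 50.4 t 34.30
n 139 c [437.4 395.8] size [16. 37.] yaw long deg 17.9 z 79.6 bgr [36. 41. 48.] pix [258. 244.]
n 184 c [412.2 276.8] size [ 17. 103.] yaw long deg 91.4 z 31.5 bgr [ 58.  82. 110.] pix [272. 239.]
n 733 c [354.8 273.9] size [ 68. 112.] yaw long deg 90.5 z 31.5 bgr [ 57.  81. 107.] pix [298. 239.]
n 370 c [444.9 274. ] size [ 50. 108.] yaw long deg 90.7 z 31.8 bgr [ 57.  81. 107.] pix [256. 234.]
```

View pics/s10.png

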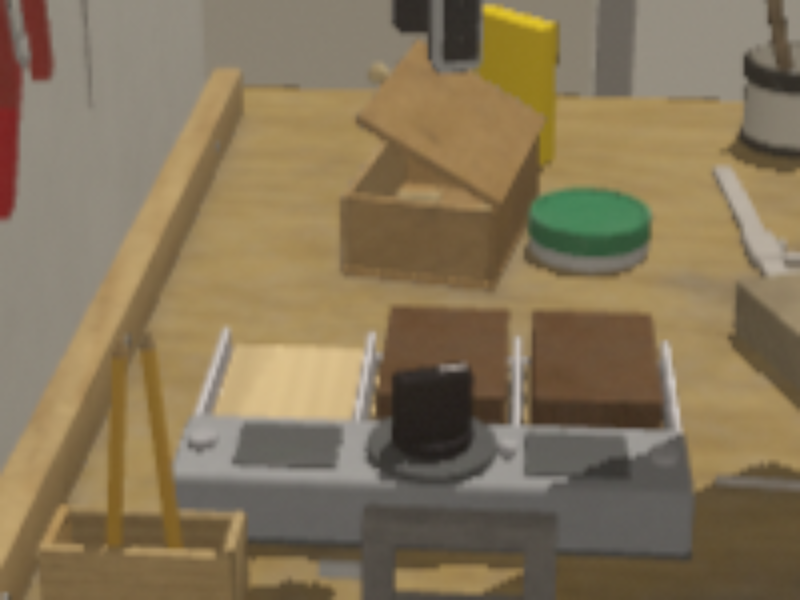

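The knob at (432,405) has turned by about 70° and stays there. Both blanks are still seated and the gripper is clear.

```bash
python3 -c "
from h import *
print(robot.hand_in())"
```

```text
the job is handed in; nothing more can be done
None
```

I found two walnut blanks on the bench and seated them in bays 1 and 2 with both plates pressed home; the knob is locked, the gripper is clear, and the job was handed in at about 34 s, with no verdict returned.

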